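# Gauge the detector test bar, then present it in the guard window

### The arm

A 6-joint arm with a two-finger parallel gripper is mounted at the origin on the work surface; the furniture and walls round the work are solid. World frame = base frame: x ahead of the robot, y to its left, z up, the work surface at z = 0. Lengths are in m, angles in rad, forces in N, time in s.
With the tool pointing down it reaches from about 0.3 to 0.875 m from the base axis. Payload 4.2 kg.
Tool frame: the origin (TCP) lies at the centre of the arm's flange, where the gripper is bolted on; the fingertips stand 173 mm ahead of it and the grasp point (between the pads) lies 155 mm ahead of it; z points along the fingers, y is the line along which they close (so a half turn about z gives the same grasp; the last joint's range is limited). The gripper opens to 85 mm and grips with 20 to 120 N. Pads are 22 mm wide; open, the fingers measure 114 mm over their backs; the gripper's body (76 mm by 85 mm) begins 54 mm behind the grasp point. The pads swing forward as they close: fully open they stand 13 mm farther back than shut.
Start: joints at [1.31, 0.32, 1.565, -0, 1.257, -0.02], TCP at [0.137, 0.558, 0.405] pointing down, gripper open.
Joint ranges: [-3.11, 3.11], [-0.84, 2.01], [0.21, 2.61], [-1.34, 4.49], [0.05, 2.63], [-2.56, 2.56]. Speed limits (rad/s): [2.57, 2.57, 3.14, 3.14, 3.14, 3.14].

### API

Orientations are given as a rotation vector (axis times angle).
In Python, from cell import observe, get_image, camera_params, sign_off gives the robot as it stands. The module is installed in compiled form; this text tells all that it offers.
- The arm moves only by the tool drive_tool, never from a script. Its argument "rows" is a list of rows, each an object of numbers: "jaw": the gripper command: -1 is fully open, 1 is shut, values between are in proportion; "x", "y", "z": the shift along the tool's x, y, z in m; "ax", "ay", "az": the turn, a rotation vector about the tool's x, y, z in degrees. A call has 1 to 20 rows; each row is the pose to reach, as a shift and turn from the pose commanded when the call began, along the tool's axes at that moment; what a row does not reach only later rows make up. A row lasts 1/12 s, in which the tool goes at most 41.7 mm and 7.16 degrees, less where a joint would pass 70% of its speed; a pose out of reach is approached as far as the arm can. A call with a gripper value outside its range is refused whole. The fingers move at their own pace and stop on an object; "grip_force" is the grip in N (left out, the last holds). Time passes only in rows, so rows that repeat a pose let the fingers close. It gives the time, the measured TCP pose, the force, the opening and the grip force at its end, in the units of the state.
- observe(): the state, without advancing time (a new reading comes with each control period).
- get_image(name): name is "scene" or "side" or "wrist"; returns (picture, depth): 400x640x3 uint8, red, green, blue; 400x640 float32, m along the optical axis (not along the pixel's ray), 0 where there is no reading.
- camera_params(name): a dict with "fov_y" (degrees; the focal length in pixels is half the picture's height over the tangent of half this angle, whatever the lens; pixels are square), "cx", "cy" (the principal point, pixels), "R" (3x3) and "t" (3): a world point X has camera coordinates R X + t; the wrist camera has in their place "mount" (4x4, takes a point from camera to tool coordinates, whose origin is the TCP and whose axes are the flange's). Camera axes: x right, y down, z forward; pixel columns grow to the right and rows downward; lengths in m; the calibration is good to about 2 mm. A picture is of the moment at which its call begins: read the wrist's pose just before it. camera_params takes no time and is no camera call.
- sign_off(): hands the job in; it is judged then, once.
The state is a dict: "t": time; "q": joint angles; "dq": joint speeds; "joint_torque": joint torques, N m; "eef_pos": TCP position; "orientation": TCP orientation; "force": force on the tool from outside, world axes, zero at the start; "ft_torque": the same for the moment, N m; "grip_width": opening from 0.0 (shut) to 1.0 (fully open); "grasp_force": force on a finger pad.
Only numpy, scipy, OpenCV 4.12 (cv2) and the standard library are available. Lean on these libraries where they do the work, as an engineer would, in place of code of your own. Each camera call takes 0.05 s, during which the arm holds its last target. There are 200 camera calls.

### The job

First check the white test bar in the height gauge: press the gauge's black knob down until the foot rests on the bar, then let it spring back up. Then take the bar by its free near end, draw it out of the gauge and pass its far end level through the narrow window in the detector's steel guard, as deep as the groove round the bar, without ramming the guard. Finish while still holding the bar there, still and not leaning hard on the guard, and leave the carton and the vials where they stand.

Things in the scene. Friction and masses are not known exactly. Their poses are not given: they have to be found in the camera images.
- bar: Loose white plastic bar, 150 long x 24 wide x 12 high mm, about 60 g. Origin: centre of its underside; x along it toward the far end (to go through the window), z up. Dark groove 45 mm before the far end; 10 mm steel disc 15 mm before that end. Starts flat on the gauge's anvil under the foot; its near 45 to 55 mm overhang the anvil freely, underside 40 mm above the table.
- bar_tip (a point): Centre of the bar's far end face: 75 mm ahead (+x) of the bar's origin and 6 mm above its underside; axes as the bar's.
- bar_grip (a point): Place to grip the bar: 48 mm behind the bar's origin (27 mm from the near end), at mid-height; axes as the bar's. Grip across the 24 mm width from above.
- gauge: Fixed height gauge. Origin on the table under the nominal middle of the bar; x along the bar, away from the robot; z up. Base plate 140 x 80 x 12 mm (x -20 to 120); steel anvil 34 mm wide, x -25 to 75, top 40 mm above the table; 22 mm column at x 100; an arm at 100 to 118 mm height carries the plunger at x 50.
- plunger (a joint): Travel in m of the gauge's vertical plunger: 0 up, grows downward to 0.042. A spring lifts it with 2.4 N at the top, 4.6 N at 0.028. The foot meets the bar (12 mm high) at 0.028; it would reach the bare anvil at 0.040. It springs back to 0 when let go.
- knob_top (a point): Centre of the top face of the plunger's black round knob, 30 mm diameter and 12 mm thick, 166 mm above the table when up; press down from above. z up.
- foot (a point): Centre of the underside of the plunger's 18 mm round foot, directly below the knob, 80 mm above the table when up.
- detector: Fixed metal detector head: grey housing 110 wide, 86 deep, 115 mm high, with an upright steel guard plate in front and the window in it. Origin on the table, 50 mm in front of the guard plate's front face; x goes into the window, z up. Inside is an empty chamber 72 mm deep behind the plate.
- window (a point): Centre of the window at the front face of the guard plate, 65 mm above the table; x goes horizontally into the window, y across, z up. Opening 26 mm wide (y) x 14 mm high (z), the plate 6 mm thick; bevelled lips at 45 degrees stand 5 mm out in front and widen the mouth by 5 mm on every side.
- carton: Bystander: small loose carton, 41 x 33 x 52 mm high, standing near the robot. Origin: centre of its underside.
- vial_2: Bystander: small vial, 19 mm diameter, 38 mm high, standing. Origin: centre of its underside.
- vial_3: Bystander: another such vial.
- vial_4: Bystander: another such vial.
Mind the look-alikes: they are no part of the job. What is shaped like the bar but blue is not meant.

How it is judged:
On the way, in this order (a step that is already met when the one before it is completed fails the run):
1. the gauge's foot rests on the bar (value of joint plunger between 0.027 and 0.031 m and x of foot in the frame of bar between 0.02 and 0.075 m and y of foot in the frame of bar between -0.015 and 0.015 m and z of foot in the frame of bar below 0.0135 m), for 0.2 s.
2. the plunger is up again and the bar, held in the fingers, is out of the gauge (value of joint plunger below 0.004 m and contact force between the fingers and bar above 2 N and distance between bar and gauge above 0.1 m), for 0.1 s.
At the end, for the whole second after the job is handed in: The bar is held in the fingers, level and at rest, its far end 33 to 57 mm past the guard's front face inside the window (groove at the face within 12 mm), aligned within 0.1 rad, leaning on the detector with less than 10 N; the gauge's plunger is up (x of bar_tip in the frame of window between 0.033 and 0.057 m and y of bar_tip in the frame of window between -0.008 and 0.008 m and z of bar_tip in the frame of window between -0.007 and 0.007 m and angle between the x axis of bar and the x axis of window, either way round below 0.1 rad and height (world z) of bar above 0.045 m and contact force between the fingers and bar above 3 N and contact force between bar and detector below 10 N and linear speed of bar below 0.02 m/s and value of joint plunger below 0.004 m); the arm keeps its last pose, push and grip.
It fails at once if the bar is rammed against the detector (over 40 N) (contact force between bar and detector above 40 N).
It fails at once if the carton or a vial is pushed more than 30 mm from its place (distance of any of carton, vial_2, vial_3, vial_4 from where it was at the start of the episode above 0.03 m).
It also fails if it takes over 51 s, if anything falls off the work surface, if the arm or the gripper's body presses on something with over 40 N, if the wrist force passes 120 N, or if a joint passes its speed limit or range.

## Working session

There is one attempt and no reset: what is moved stays moved. The work goes in short steps, Python scripts to look and compute and a tool call to move; the robot and the scene stay as the last step left them, time stands still between calls to the robot, and variables do not carry over. Pictures are saved under pics/ and viewed, at most 12 in all, crops included, and the job is handed in when it is done.

Besides the shell and the picture viewer there is one more tool, called after ">>>" by a JSON object that holds its "method" and its "body", one argument or row to a line. drive_tool: Moves the arm, as the interface text tells. Its arguments: {"type":"object","properties":{"rows":{"type":"array","items":{"type":"object","properties":{"jaw":{"type":"number"},"x":{"type":"number"},"y":{"type":"number"},"z":{"type":"number"},"ax":{"type":"number"},"ay":{"type":"number"},"az":{"type":"number"}}}},"grip_force":{"type":"number"}},"required":["rows"]}

```bash
mkdir -p pics; cat > h.py <<'E'
import numpy as np, cv2
from scipy.spatial.transform import Rotation as Ro
from cell import observe,get_image,camera_params,sign_off
def cam(name,s=None):
    p=camera_params(name); f=200/np.tan(np.radians(p['fov_y'])/2)
    if 'R' in p: R=np.array(p['R']);t=np.array(p['t']); A=R.T; c=-R.T@t
    else:
        M=np.array(p['mount']); T=Ro.from_rotvec(s['orientation']).as_matrix()
        A=T@M[:3,:3]; c=T@M[:3,3]+np.array(s['eef_pos'])
    return f,p['cx'],p['cy'],A,c
def plane(C,u,v,z):
    f,cx,cy,A,c=C; d=A@np.array([(u-cx)/f,(v-cy)/f,1]); return c+d*(z-c[2])/d[2]
def cloud(C,D):
    f,cx,cy,A,c=C; v,u=np.mgrid[:400,:640]
    P=np.stack([(u-cx)/f*D,(v-cy)/f*D,D],-1); return P@A.T+c
def proj(C,X):
    f,cx,cy,A,c=C; p=A.T@(np.array(X)-c); return p[0]/p[2]*f+cx,p[1]/p[2]*f+cy
E
python3 - <<'E'
from h import *
s=observe(); print(s)
for n in ['scene','side','wrist']:
    im,D=get_image(n); cv2.imwrite(f'pics/{n}0.png',im[...,::-1]); np.savez(f'{n}0.npz',im=im,D=D)
    C=cam(n,s); print(n,C[0],C[4],C[3][:,2])
E
```

```text
{'t': 0.0, 'q': array([ 1.31001255e+00,  3.20264203e-01,  1.56568090e+00, -3.11040381e-06,
        1.25737410e+00, -2.00318201e-02]), 'dq': array([ 0.00075068, -0.0001723 ,  0.00020718, -0.00027216,  0.00094673,
        0.00039562]), 'joint_torque': array([ 3.03292700e-04, -4.15521669e+01, -2.34155846e+01,  7.64044717e-05,
        8.18115659e-03, -2.88953049e-05]), 'eef_pos': array([0.13707144, 0.55824367, 0.40389717]), 'orientation': array([-3.77229340e-01, -3.11862077e+00,  2.68581884e-03]), 'force': array([-0.47890917, -0.004767  ,  0.14156631]), 'ft_torque': array([0.02935652, 0.02359336, 0.01572417]), 'grasp_force': 0.0, 'grip_width': 1.0006607821126483}
scene 407.7867029516479 [ 0.08971964 -0.75207726  0.53902566] [ 0.38230599  0.83092003 -0.40424501]
side 438.29986008314313 [ 0.40036583 -0.67232189  0.51116534] [ 0.10799802  0.89280335 -0.43730837]
wrist 302.5729343085411 [0.06174657 0.5763403  0.37333378] [ 0.2924134  -0.0722402  -0.95355952]
```

View pics/scene0.png

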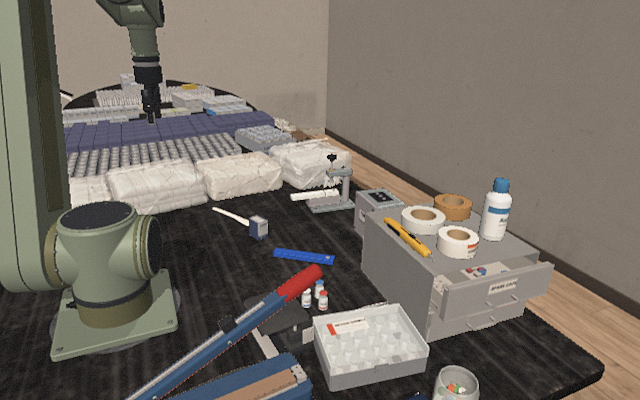

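View pics/side0.png

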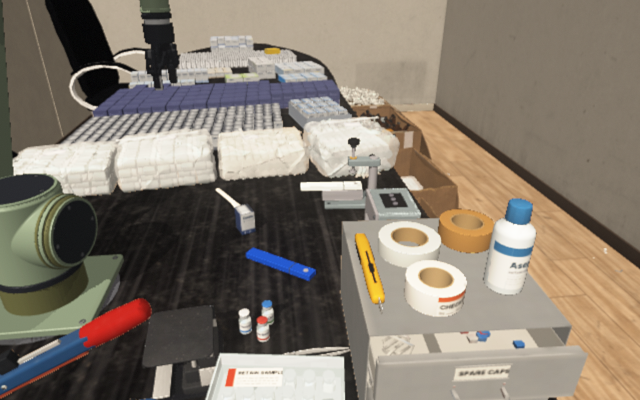

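The scene view shows the knob at (332,157), the white bar at (315,195) on the gauge, and the detector at (378,200), partly behind the drawer cabinet. The side view shows the knob at (353,142), the bar at (330,186), the detector at (393,203), the carton at (245,219) and the vials around (258,322). There are two bar-shaped things: blue at side (280,263), which is the decoy, and white at side (330,186) under the gauge foot, which is the one meant. I'll measure next and enlarge a crop to confirm.

```bash
python3 - <<'E'
from h import *
o=[]
for n,(a,b,c,d) in dict(side=(290,450,125,225),scene=(280,410,145,245)).items():
    z=np.load(n+'0.npz'); im,D=z['im'],z['D']; C=cam(n); P=cloud(C,D)
    o.append(cv2.resize(im[c:d,a:b,::-1],(800,500) if n=='side' else (650,500),interpolation=cv2.INTER_CUBIC)[:, :800])
    pts=dict(side=[(353,138),(353,142),(310,186),(340,186),(372,170),(393,195),(385,210),(400,215),(240,212),(245,225),(245,325),(267,315),(263,333)],scene=[(332,157),(315,195),(300,196),(345,200),(378,200),(365,215),(258,228)])[n]
    for p in pts: print(n,p,P[p[1],p[0]].round(3))
    hsv=cv2.cvtColor(im,cv2.COLOR_RGB2HSV)
    m=(hsv[...,1]<40)&(hsv[...,2]>190)&(abs(P[...,2]-.052)<.006)&(P[...,0]>.3)
    if n=='side': m[:, :295]=0
    m[:180]=0;m[205:]=0
    v,u=np.nonzero(m); print(n,'bar',len(u),u.min(),u.max(),v.min(),v.max()); 
    q=P[m]; r=cv2.minAreaRect(q[:,:2].astype(np.float32)*1000); print(r)
    k=(im.max(-1)<50)&(D>0)&(P[...,2]>.145)&(P[...,2]<.175)&(abs(P[...,0]-P[138 if n=='side' else 155,353 if n=='side' else 332,0])<.06)
    k[:120]=0
    v,u=np.nonzero(k); print('knob',len(u),u.min(),u.max(),v.min(),v.max(),np.median(P[k],0).round(3))
o=np.vstack([cv2.resize(o[0],(480,300)),cv2.resize(o[1],(480,370))[:300]]); cv2.imwrite('pics/c1.png',o)
E
```

```text
side (353, 138) [0.603 0.298 0.168]
side (353, 142) [0.6   0.28  0.164]
side (310, 186) [0.499 0.286 0.054]
side (340, 186) [0.571 0.28  0.052]
side (372, 170) [0.649 0.281 0.09 ]
side (393, 195) [0.645 0.087 0.119]
side (385, 210) [0.614 0.033 0.116]
side (400, 215) [0.639 0.017 0.113]
side (240, 212) [0.334 0.174 0.053]
side (245, 225) [0.343 0.171 0.022]
side (245, 325) [ 0.351 -0.138  0.021]
side (267, 315) [ 0.386 -0.121  0.023]
side (263, 333) [ 0.379 -0.157  0.02 ]
side bar 407 301 361 181 188
((551.0975952148438, 293.05194091796875), (30.415756225585938, 147.8255615234375), 83.9918441772461)
knob 26 349 358 139 144 [0.602 0.284 0.164]
scene (332, 157) [0.598 0.284 0.163]
scene (315, 195) [0.546 0.286 0.048]
scene (300, 196) [0.498 0.288 0.051]
scene (345, 200) [0.648 0.282 0.016]
scene (378, 200) [0.622 0.056 0.115]
scene (365, 215) [ 0.514 -0.062  0.146]
scene (258, 228) [0.333 0.165 0.036]
scene bar 311 222 338 180 198
((462.1549377441406, 368.798095703125), (106.67013549804688, 357.3646240234375), 49.6838493347168)
knob 41 327 335 154 160 [0.598 0.286 0.164]
```

View pics/c1.png

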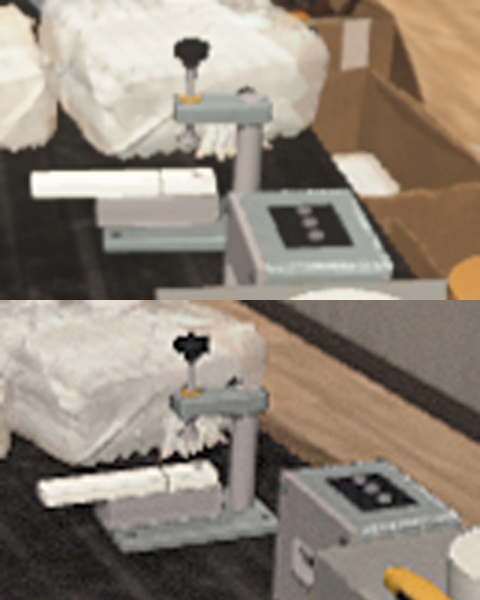

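The crop confirms it: the white bar with the dark groove lies on the anvil under the foot, and the detector's guard faces the robot. Next I'll move in for a near look.

```bash
cat >> h.py <<'E'
def shift(s,p,yaw=0.,pitch=0.,roll=0.):
    """tool-axes shift (mm) and turn (deg) to world TCP p with tool z down, tool x = -world x turned by yaw (deg)"""
    T=Ro.from_rotvec(s['orientation']); 
    G=Ro.from_euler('z',yaw,degrees=True)*Ro.from_matrix(np.diag([-1.,1,-1]))
    print('shift mm',(T.inv().apply(np.array(p)-s['eef_pos'])*1000).round(1),'turn',((T.inv()*G).as_rotvec(degrees=True)).round(2))
E
python3 - <<'E'
from h import *
shift(observe(),[.48,.22,.42])
E
```

```text
shift mm [-413.7 -246.8  -15.6] turn [-8.00e-02 -1.00e-02 -1.38e+01]
```

>>> {"method": "drive_tool", "body": {
  "rows": [
    {"jaw": 1,"x": -0.414,"y": -0.247,"z": -0.016,"az": -13.8},
    {"jaw": 1,"x": -0.414,"y": -0.247,"z": -0.016,"az": -13.8},
    {"jaw": 1,"x": -0.414,"y": -0.247,"z": -0.016,"az": -13.8},
    {"jaw": 1,"x": -0.414,"y": -0.247,"z": -0.016,"az": -13.8},
    {"jaw": 1,"x": -0.414,"y": -0.247,"z": -0.016,"az": -13.8},
    {"jaw": 1,"x": -0.414,"y": -0.247,"z": -0.016,"az": -13.8},
    {"jaw": 1,"x": -0.414,"y": -0.247,"z": -0.016,"az": -13.8},
    {"jaw": 1,"x": -0.414,"y": -0.247,"z": -0.016,"az": -13.8},
    {"jaw": 1,"x": -0.414,"y": -0.247,"z": -0.016,"az": -13.8},
    {"jaw": 1,"x": -0.414,"y": -0.247,"z": -0.016,"az": -13.8},
    {"jaw": 1,"x": -0.414,"y": -0.247,"z": -0.016,"az": -13.8},
    {"jaw": 1,"x": -0.414,"y": -0.247,"z": -0.016,"az": -13.8},
    {"jaw": 1,"x": -0.414,"y": -0.247,"z": -0.016,"az": -13.8},
    {"jaw": 1,"x": -0.414,"y": -0.247,"z": -0.016,"az": -13.8},
    {"jaw": 1,"x": -0.414,"y": -0.247,"z": -0.016,"az": -13.8}
  ]
}}

```text
$.rows[0]: bad value
```

```bash
python3 - <<'E'
from h import *
s=observe(); im,D=get_image('wrist'); cv2.imwrite('pics/w1.png',im[...,::-1]); np.savez('w1.npz',im=im,D=D)
print(s['eef_pos'],s['orientation'],s['t'],s['grip_width'])
C=cam('wrist',s)
print(C[3].round(3),C[4])
E
```

```text
[0.13710243 0.55830798 0.40406315] [-3.77375500e-01 -3.11866326e+00  2.10541889e-03] 0.15 0.9992664264872252
[[ 0.238  0.926  0.293]
 [ 0.971 -0.227 -0.072]
 [-0.     0.301 -0.954]] [0.06178235 0.57642239 0.37349859]
```

View pics/w1.png

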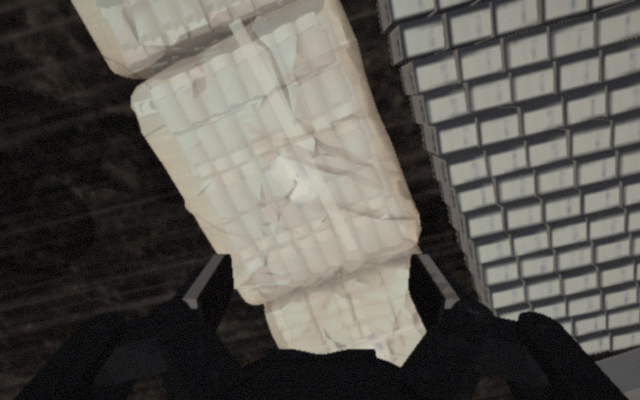

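The picture is still from the start pose and shows only packs, because the call was refused. I'll give all the keys in each row.

>>> {"method": "drive_tool", "body": {
  "rows": [
    {"jaw": 1,"x": -0.414,"y": -0.247,"z": -0.016,"ax": 0,"ay": 0,"az": -13.8}
  ]
}}

```text
t: 0.28
eef_pos: [0.1632, 0.5331, 0.4052]
orientation: [-0.179, -3.134, -0.004]
force: [2.3, 0.6, 1.4]
grip_width: 0.888
grasp_force: 0.0
```

```bash
python3 - <<'E'
from h import *
shift(observe(),[.48,.22,.42])
E
```

```text
shift mm [-350.4 -274.9  -16.4] turn [ 0.13 -0.14 -6.55]
```

>>> {"method": "drive_tool", "body": {
  "rows": [
    {"jaw": 1,"x": -0.35,"y": -0.275,"z": -0.016,"ax": 0,"ay": 0,"az": -6.6},
    {"jaw": 1,"x": -0.35,"y": -0.275,"z": -0.016,"ax": 0,"ay": 0,"az": -6.6},
    {"jaw": 1,"x": -0.35,"y": -0.275,"z": -0.016,"ax": 0,"ay": 0,"az": -6.6},
    {"jaw": 1,"x": -0.35,"y": -0.275,"z": -0.016,"ax": 0,"ay": 0,"az": -6.6},
    {"jaw": 1,"x": -0.35,"y": -0.275,"z": -0.016,"ax": 0,"ay": 0,"az": -6.6},
    {"jaw": 1,"x": -0.35,"y": -0.275,"z": -0.016,"ax": 0,"ay": 0,"az": -6.6},
    {"jaw": 1,"x": -0.35,"y": -0.275,"z": -0.016,"ax": 0,"ay": 0,"az": -6.6},
    {"jaw": 1,"x": -0.35,"y": -0.275,"z": -0.016,"ax": 0,"ay": 0,"az": -6.6},
    {"jaw": 1,"x": -0.35,"y": -0.275,"z": -0.016,"ax": 0,"ay": 0,"az": -6.6},
    {"jaw": 1,"x": -0.35,"y": -0.275,"z": -0.016,"ax": 0,"ay": 0,"az": -6.6},
    {"jaw": 1,"x": -0.35,"y": -0.275,"z": -0.016,"ax": 0,"ay": 0,"az": -6.6},
    {"jaw": 1,"x": -0.35,"y": -0.275,"z": -0.016,"ax": 0,"ay": 0,"az": -6.6},
    {"jaw": 1,"x": -0.35,"y": -0.275,"z": -0.016,"ax": 0,"ay": 0,"az": -6.6},
    {"jaw": 1,"x": -0.35,"y": -0.275,"z": -0.016,"ax": 0,"ay": 0,"az": -6.6},
    {"jaw": 1,"x": -0.35,"y": -0.275,"z": -0.016,"ax": 0,"ay": 0,"az": -6.6}
  ]
}}

```text
t: 1.53
eef_pos: [0.4794, 0.2159, 0.4219]
orientation: [-0.006, -3.141, -0.0]
force: [-0.3, 0.5, 0.1]
grip_width: -0.002
grasp_force: 0.0
```

```bash
python3 - <<'E'
from h import *
s=observe(); im,D=get_image('wrist'); cv2.imwrite('pics/w2.png',im[...,::-1]); 
np.savez('w2.npz',im=im,D=D,eef_pos=s['eef_pos'],orientation=s['orientation'])
print(s['eef_pos'],s['orientation'],s['t'],s['grip_width'])
E
```

```text
[0.47940272 0.215947   0.42190478] [-6.18285575e-03 -3.14080749e+00 -2.72143363e-04] 1.5333 -0.0020663002930336786
```

View pics/w2.png

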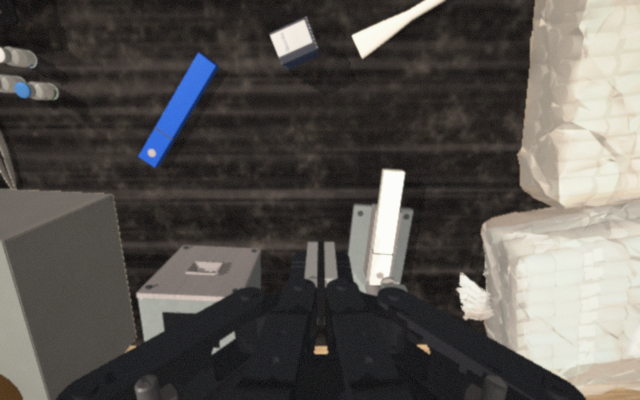

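The wrist view shows the white bar from (391,170) to (381,285) with its groove at row 252. The guard face spans rows 248–295 with the window at (205,268). The carton is at (295,42), the vials are at the upper left, and the blue decoy is at (178,110).

```bash
python3 - <<'E'
from h import *
z=np.load('w2.npz'); im,D=z['im'],z['D']; C=cam('wrist',z); P=cloud(C,D)
hsv=cv2.cvtColor(im,cv2.COLOR_RGB2HSV)
m=((hsv[...,1]<45)&(hsv[...,2]>170)).astype(np.uint8); m[:160]=0;m[290:]=0;m[:,:360]=0;m[:,410:]=0
c=max(cv2.findContours(m,0,2)[0],key=cv2.contourArea)
q=np.array([plane(C,*p[0],.052)[:2] for p in c]).astype(np.float32)*1000
print('bar',cv2.minAreaRect(q),np.median(P[m>0],0))
# per-row edges -> midline
mid=[]
for r in range(176,246,3):
    u=np.nonzero(m[r])[0]
    if len(u): mid.append((plane(C,u.min()-.5,r,.052)[:2]+plane(C,u.max()+.5,r,.052)[:2])/2)
mid=np.array(mid); f=np.polyfit(mid[:,0],mid[:,1],1); print('line yaw deg',np.degrees(np.arctan(f[0])),'y at .55',np.polyval(f,.55), 'near x',min(plane(C,*p[0],.052)[0] for p in c))
# guard face plane
R=P[252:292,150:255].reshape(-1,3); d=D[252:292,150:255].ravel()
R=R[(d>0)&(R[:,2]>.01)&(R[:,2]<.11)]
n=None;K=np.ones(len(R),bool)
for _ in range(6):
    A=np.c_[R[K,1:],np.ones(K.sum())]; w=np.linalg.lstsq(A,R[K,0],rcond=None)[0]; e=R[:,0]-np.c_[R[:,1:],np.ones(len(R))]@w; K=abs(e)<.004
print('guard x = a*y+b*z+c',w,K.sum(),'yaw of normal',np.degrees(np.arctan(-w[0])), R[K].min(0),R[K].max(0))
for p in [(205,268),(190,260),(222,263),(190,274),(222,274),(175,270),(240,270),(200,320)]: print(p,P[p[1],p[0]].round(4))
cr=im[240:300,135:265,::-1]; cv2.imwrite('pics/c2.png',cv2.resize(cr,(780,360),interpolation=cv2.INTER_CUBIC))
# knob from scene+side at z .166 top: masks of dark knob centre
S=[]
for n in ['scene','side']:
    y=np.load(n+'0.npz'); Q=cloud(cam(n),y['D']); k=(abs(Q[...,0]-.6)<.03)&(abs(Q[...,1]-.29)<.03)&(Q[...,2]>.150)&(y['D']>0)
    v,u=np.nonzero(k); uv=((u.min()+u.max())/2,(v.min()+v.max())/2); print(n,uv,plane(cam(n),*uv,.160))
E
```

```text
bar ((549.617431640625, 292.9093017578125), (33.60858917236328, 151.79058837890625), 88.09696960449219) [0.54532809 0.29361006 0.05227547]
line yaw deg -4.769828693621985 y at .55 0.29357501031502464 near x 0.47400580786665725
guard x = a*y+b*z+c [ 0.05473182 -0.00186524  0.59084006] 3505 yaw of normal -3.1327765029353793 [0.58990257 0.01951484 0.01224025] [0.60165795 0.1300865  0.10998834]
(205, 268) [0.5964 0.0717 0.0572]
(190, 260) [0.5928 0.0478 0.0433]
(222, 263) [0.5925 0.0916 0.0519]
(190, 274) [0.5907 0.0633 0.0806]
(222, 274) [0.5957 0.0977 0.0725]
(175, 270) [0.5929 0.0396 0.0676]
(240, 270) [0.5975 0.116  0.0604]
(200, 320) [0.4667 0.1779 0.3118]
scene (np.float64(331.5), np.float64(157.0)) [0.6006306  0.29256776 0.16      ]
side (np.float64(354.0), np.float64(141.5)) [0.60515237 0.29488628 0.16      ]
```

View pics/c2.png

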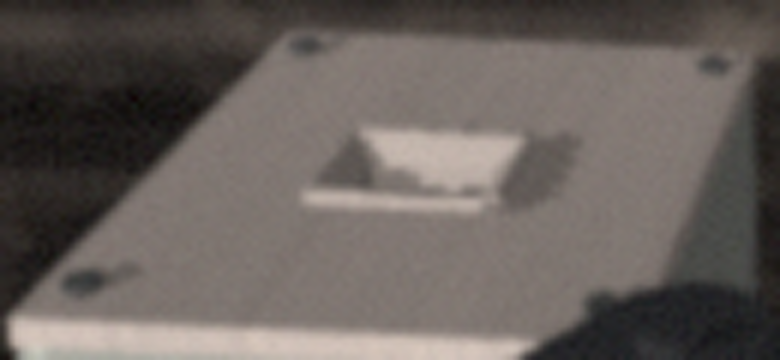

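The crop shows the window mouth centred near wrist pixel (205,267). Bar yaw is about −4.8°, its centre about (0.551, 0.2935), and the knob about (0.602, 0.291). I'll go above the knob first.

```bash
python3 - <<'E'
from h import *
z=np.load('w2.npz'); C=cam('wrist',z); f,cx,cy,A,c=C
for u,v in [(204.7,266.8)]:
    d=A@np.array([(u-cx)/f,(v-cy)/f,1]); n=np.array([1,-.0547,.0019]); k=(.5908-.005-n@c)/(n@d); print('mouth',c+k*d)
shift(observe(),[.602,.291,.36],-4.8)
E
```

```text
mouth [0.58978955 0.07521986 0.06577552]
shift mm [-122.4   75.3   62. ] turn [ 0.01 -0.03  4.6 ]
```

>>> {"method": "drive_tool", "body": {
  "rows": [
    {"jaw": 1,"x": -0.122,"y": 0.075,"z": 0.02,"ax": 0,"ay": 0,"az": 4.6},
    {"jaw": 1,"x": -0.122,"y": 0.075,"z": 0.02,"ax": 0,"ay": 0,"az": 4.6},
    {"jaw": 1,"x": -0.122,"y": 0.075,"z": 0.062,"ax": 0,"ay": 0,"az": 4.6},
    {"jaw": 1,"x": -0.122,"y": 0.075,"z": 0.062,"ax": 0,"ay": 0,"az": 4.6},
    {"jaw": 1,"x": -0.122,"y": 0.075,"z": 0.062,"ax": 0,"ay": 0,"az": 4.6},
    {"jaw": 1,"x": -0.122,"y": 0.075,"z": 0.062,"ax": 0,"ay": 0,"az": 4.6}
  ]
}}

```text
t: 2.08
eef_pos: [0.6023, 0.2912, 0.357]
orientation: [-0.131, -3.134, 0.004]
force: [-0.8, -0.2, 0.1]
grip_width: -0.001
grasp_force: 0.0
```

```bash
python3 - <<'E'
from h import *
s=observe(); shift(s,[.602,.291,.36],-4.8); o=[]
for n,(a,b,c,d) in dict(side=(300,420,70,210),scene=(280,400,70,210)).items():
    im,D=get_image(n); o.append(cv2.resize(im[c:d,a:b,::-1],(400,467),interpolation=cv2.INTER_CUBIC))
    print(n,'tip expected px',proj(cam(n),[s['eef_pos'][0],s['eef_pos'][1],s['eef_pos'][2]-.173]), 'knob expected',proj(cam(n),[.602,.291,.166]))
cv2.imwrite('pics/k1.png',np.hstack(o))
E
```

```text
shift mm [ 0.3 -0.3 -3. ] turn [-0.15 -0.28  0.03]
side tip expected px (np.float64(353.5013209911182), np.float64(132.35176140277522)) knob expected (np.float64(353.099455796578), np.float64(139.69428311342872))
scene tip expected px (np.float64(332.48378661092835), np.float64(149.32445883822868)) knob expected (np.float64(332.20825887655474), np.float64(155.1792852074625))
```

View pics/k1.png

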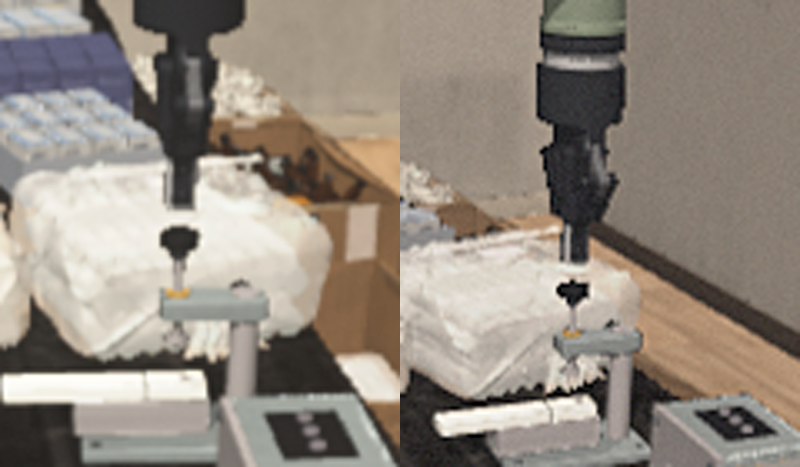

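Both views show the shut fingertips standing just above and centred over the knob (left at (180,240), right at (572,290)). I'll press now.

>>> {"method": "drive_tool", "body": {
  "rows": [
    {"jaw": 1,"x": 0,"y": 0,"z": 0.012,"ax": 0,"ay": 0,"az": 0},
    {"jaw": 1,"x": 0,"y": 0,"z": 0.02,"ax": 0,"ay": 0,"az": 0},
    {"jaw": 1,"x": 0,"y": 0,"z": 0.028,"ax": 0,"ay": 0,"az": 0},
    {"jaw": 1,"x": 0,"y": 0,"z": 0.036,"ax": 0,"ay": 0,"az": 0},
    {"jaw": 1,"x": 0,"y": 0,"z": 0.041,"ax": 0,"ay": 0,"az": 0},
    {"jaw": 1,"x": 0,"y": 0,"z": 0.041,"ax": 0,"ay": 0,"az": 0},
    {"jaw": 1,"x": 0,"y": 0,"z": 0.041,"ax": 0,"ay": 0,"az": 0}
  ]
}}

```text
t: 2.77
eef_pos: [0.6022, 0.2896, 0.3193]
orientation: [-0.134, -3.138, -0.0]
force: [-3.1, 0.8, 3.3]
grip_width: -0.0
grasp_force: 1.7
```

>>> {"method": "drive_tool", "body": {
  "rows": [
    {"jaw": 1,"x": 0,"y": 0,"z": 0.003,"ax": 0,"ay": 0,"az": 0},
    {"jaw": 1,"x": 0,"y": 0,"z": 0.006,"ax": 0,"ay": 0,"az": 0},
    {"jaw": 1,"x": 0,"y": 0,"z": 0.006,"ax": 0,"ay": 0,"az": 0},
    {"jaw": 1,"x": 0,"y": 0,"z": 0.006,"ax": 0,"ay": 0,"az": 0}
  ]
}}

```text
t: 3.1
eef_pos: [0.6026, 0.2896, 0.313]
orientation: [-0.134, -3.139, -0.0]
force: [-2.5, -0.2, 4.2]
grip_width: -0.001
grasp_force: 2.0
```

>>> {"method": "drive_tool", "body": {
  "rows": [
    {"jaw": 1,"x": 0,"y": 0,"z": 0.001,"ax": 0,"ay": 0,"az": 0},
    {"jaw": 1,"x": 0,"y": 0,"z": 0.002,"ax": 0,"ay": 0,"az": 0},
    {"jaw": 1,"x": 0,"y": 0,"z": 0.003,"ax": 0,"ay": 0,"az": 0},
    {"jaw": 1,"x": 0,"y": 0,"z": 0.003,"ax": 0,"ay": 0,"az": 0}
  ]
}}

```text
t: 3.43
eef_pos: [0.6025, 0.2896, 0.3114]
orientation: [0.134, 3.138, 0.001]
force: [-4.3, 0.5, 8.7]
grip_width: -0.003
grasp_force: 4.7
```

The force rose past the spring's 4.6 N at the expected height, so the foot is on the bar. I'll hold, then release.

>>> {"method": "drive_tool", "body": {
  "rows": [
    {"jaw": 1,"x": 0,"y": 0,"z": 0.0007,"ax": 0,"ay": 0,"az": 0},
    {"jaw": 1,"x": 0,"y": 0,"z": 0.0007,"ax": 0,"ay": 0,"az": 0},
    {"jaw": 1,"x": 0,"y": 0,"z": 0.0007,"ax": 0,"ay": 0,"az": 0},
    {"jaw": 1,"x": 0,"y": 0,"z": 0.0007,"ax": 0,"ay": 0,"az": 0},
    {"jaw": 1,"x": 0,"y": 0,"z": 0.0007,"ax": 0,"ay": 0,"az": 0}
  ]
}}

```text
t: 3.85
eef_pos: [0.6024, 0.2896, 0.3114]
orientation: [0.134, 3.137, 0.001]
force: [-4.5, -1.8, 11.4]
grip_width: -0.003
grasp_force: 6.0
```

>>> {"method": "drive_tool", "body": {
  "rows": [
    {"jaw": 1,"x": 0,"y": 0,"z": -0.03,"ax": 0,"ay": 0,"az": 0},
    {"jaw": 1,"x": 0,"y": 0,"z": -0.06,"ax": 0,"ay": 0,"az": 0},
    {"jaw": 1,"x": 0,"y": 0,"z": -0.08,"ax": 0,"ay": 0,"az": 0},
    {"jaw": 0,"x": 0.04,"y": 0,"z": -0.08,"ax": 0,"ay": 0,"az": 0},
    {"jaw": -0.3,"x": 0.08,"y": 0,"z": -0.08,"ax": 0,"ay": 0,"az": 0},
    {"jaw": -0.3,"x": 0.1,"y": 0,"z": -0.05,"ax": 0,"ay": 0,"az": 0},
    {"jaw": -0.3,"x": 0.1,"y": 0,"z": -0.02,"ax": 0,"ay": 0,"az": 0},
    {"jaw": -0.3,"x": 0.1,"y": 0,"z": -0.0,"ax": 0,"ay": 0,"az": 0},
    {"jaw": -0.3,"x": 0.1,"y": 0,"z": -0.0,"ax": 0,"ay": 0,"az": 0},
    {"jaw": -0.3,"x": 0.1,"y": 0,"z": -0.0,"ax": 0,"ay": 0,"az": 0}
  ]
}}

```text
t: 4.68
eef_pos: [0.5031, 0.298, 0.3084]
orientation: [-0.134, -3.137, 0.002]
force: [-0.9, 0.2, 0.2]
grip_width: 0.647
grasp_force: 0.0
```

```bash
cat > bar.py <<'E'
from h import *
s=observe(); im,D=get_image('wrist'); C=cam('wrist',s); P=cloud(C,D)
cv2.imwrite('pics/w3.png',im[...,::-1]); print(s['eef_pos'],s['orientation'],s['t'],s['grip_width'])
hsv=cv2.cvtColor(im,cv2.COLOR_RGB2HSV)
m=((hsv[...,1]<45)&(hsv[...,2]>150)&(abs(P[...,2]-.052)<.007)&(abs(P[...,1]-.295)<.04)&(D>0)).astype(np.uint8)
c=max(cv2.findContours(m,0,2)[0],key=cv2.contourArea); M=np.zeros_like(m); cv2.drawContours(M,[c],-1,1,-1)
print(cv2.boundingRect(c)); mid=[]
for r in np.unique(np.nonzero(M)[0])[6:]:
    u=np.nonzero(M[r])[0]; a,b=plane(C,u.min()-.5,r,.052),plane(C,u.max()+.5,r,.052)
    if 0.021<np.linalg.norm(a-b)<.027: mid.append([*(a+b)[:2]/2,np.linalg.norm(a-b)])
mid=np.array(mid); f=np.polyfit(mid[:,0],mid[:,1],1); print(len(mid),mid[[0,-1]],'yaw',np.degrees(np.arctan(f[0])),'y at .503',np.polyval(f,.503),'near x',min(plane(C,*p[0],.052)[0] for p in c),'zmed',np.median(P[M>0],0))
E
python3 bar.py
```

```text
[0.50311769 0.29802521 0.30841414] [-1.33997603e-01 -3.13743465e+00  2.09909133e-03] 4.6833 0.647395054568496
(306, 171, 31, 163)
156 [[0.47883852 0.30008504 0.02371711]
 [0.62273535 0.29018734 0.02361199]] yaw -3.9793244131299836 y at .503 0.29832491133334177 near x 0.473279358032092 zmed [0.53747279 0.29570756 0.05232789]
```

View pics/w3.png

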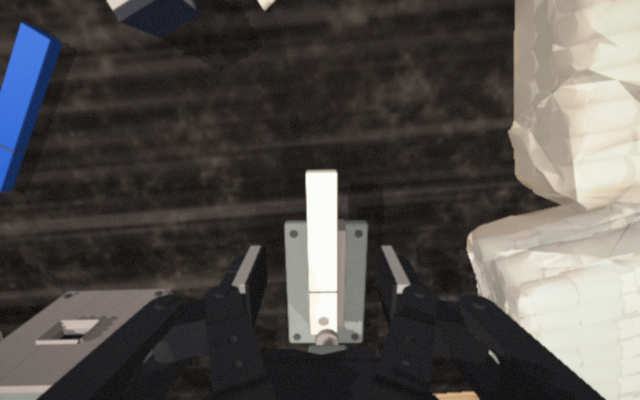

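The view shows the bar between the open fingers, near end at (321,171), with groove and disc visible. The foot is up. I'll descend and grip.

>>> {"method": "drive_tool", "body": {
  "grip_force": 50,
  "rows": [
    {"jaw": -0.3,"x": 0,"y": 0,"z": 0.035,"ax": 0,"ay": 0,"az": -0.9},
    {"jaw": -0.3,"x": 0,"y": 0,"z": 0.07,"ax": 0,"ay": 0,"az": -0.9},
    {"jaw": -0.3,"x": 0,"y": 0,"z": 0.095,"ax": 0,"ay": 0,"az": -0.9},
    {"jaw": -0.3,"x": 0,"y": 0,"z": 0.107,"ax": 0,"ay": 0,"az": -0.9},
    {"jaw": -0.3,"x": 0,"y": 0,"z": 0.107,"ax": 0,"ay": 0,"az": -0.9},
    {"jaw": -0.3,"x": 0,"y": 0,"z": 0.107,"ax": 0,"ay": 0,"az": -0.9}
  ]
}}

```text
t: 5.23
eef_pos: [0.504, 0.2985, 0.2033]
orientation: [0.11, 3.138, 0.002]
force: [0.8, 0.8, 0.1]
grip_width: 0.649
grasp_force: 0.0
```

>>> {"method": "drive_tool", "body": {
  "grip_force": 50,
  "rows": [
    {"jaw": 0.3,"x": 0,"y": 0,"z": 0,"ax": 0,"ay": 0,"az": 0},
    {"jaw": 0.5,"x": 0,"y": 0,"z": 0,"ax": 0,"ay": 0,"az": 0},
    {"jaw": 0.7,"x": 0,"y": 0,"z": 0,"ax": 0,"ay": 0,"az": 0},
    {"jaw": 1,"x": 0,"y": 0,"z": 0,"ax": 0,"ay": 0,"az": 0},
    {"jaw": 1,"x": 0,"y": 0,"z": 0,"ax": 0,"ay": 0,"az": 0},
    {"jaw": 1,"x": 0,"y": 0,"z": 0,"ax": 0,"ay": 0,"az": 0}
  ]
}}

```text
t: 5.73
eef_pos: [0.5036, 0.2985, 0.2041]
orientation: [0.109, 3.136, 0.003]
force: [-0.6, -0.8, 5.9]
grip_width: 0.265
grasp_force: 51.3
```

>>> {"method": "drive_tool", "body": {
  "rows": [
    {"jaw": 1,"x": 0,"y": 0,"z": -0.004,"ax": 0,"ay": 0,"az": 0},
    {"jaw": 1,"x": 0,"y": 0,"z": -0.008,"ax": 0,"ay": 0,"az": 0},
    {"jaw": 1,"x": 0.02,"y": 0,"z": -0.008,"ax": 0,"ay": 0,"az": 0},
    {"jaw": 1,"x": 0.045,"y": 0,"z": -0.008,"ax": 0,"ay": 0,"az": 0},
    {"jaw": 1,"x": 0.07,"y": 0,"z": -0.008,"ax": 0,"ay": 0,"az": 0},
    {"jaw": 1,"x": 0.095,"y": 0,"z": -0.008,"ax": 0,"ay": 0,"az": 0},
    {"jaw": 1,"x": 0.12,"y": 0,"z": -0.015,"ax": 0,"ay": 0,"az": 0},
    {"jaw": 1,"x": 0.12,"y": 0,"z": -0.035,"ax": 0,"ay": 0,"az": 0},
    {"jaw": 1,"x": 0.12,"y": 0,"z": -0.045,"ax": 0,"ay": 0,"az": 0},
    {"jaw": 1,"x": 0.12,"y": 0,"z": -0.045,"ax": 0,"ay": 0,"az": 0}
  ]
}}

```text
t: 6.57
eef_pos: [0.3833, 0.307, 0.2495]
orientation: [0.108, 3.136, 0.005]
force: [0.3, -0.2, 0.0]
grip_width: 0.269
grasp_force: 50.5
```

```bash
python3 - <<'E'
from h import *
s=observe(); print(s['eef_pos'],s['grasp_force']); shift(s,[.42,.085,.25],-3.1)
E
```

```text
[0.38329734 0.30703785 0.24952126] 50.4934948682785
shift mm [ -51.9 -219.    -1. ] turn [ 0.18  0.19 -0.86]
```

>>> {"method": "drive_tool", "body": {
  "rows": [
    {"jaw": 1,"x": -0.01,"y": -0.03,"z": 0,"ax": 0,"ay": 0,"az": 0},
    {"jaw": 1,"x": -0.02,"y": -0.065,"z": 0,"ax": 0,"ay": 0,"az": 0},
    {"jaw": 1,"x": -0.03,"y": -0.1,"z": 0,"ax": 0,"ay": 0,"az": -0.5},
    {"jaw": 1,"x": -0.04,"y": -0.135,"z": 0,"ax": 0,"ay": 0,"az": -0.9},
    {"jaw": 1,"x": -0.05,"y": -0.17,"z": 0,"ax": 0,"ay": 0,"az": -0.9},
    {"jaw": 1,"x": -0.052,"y": -0.2,"z": 0,"ax": 0,"ay": 0,"az": -0.9},
    {"jaw": 1,"x": -0.052,"y": -0.219,"z": 0,"ax": 0,"ay": 0,"az": -0.9},
    {"jaw": 1,"x": -0.052,"y": -0.219,"z": 0,"ax": 0,"ay": 0,"az": -0.9},
    {"jaw": 1,"x": -0.052,"y": -0.219,"z": 0,"ax": 0,"ay": 0,"az": -0.9},
    {"jaw": 1,"x": -0.052,"y": -0.219,"z": 0,"ax": 0,"ay": 0,"az": -0.9}
  ]
}}

```text
t: 7.4
eef_pos: [0.42, 0.0847, 0.2471]
orientation: [-0.086, -3.14, -0.001]
force: [0.1, 0.3, -0.8]
grip_width: 0.27
grasp_force: 50.5
```

```bash
python3 - <<'E'
from h import *
s=observe(); im,D=get_image('wrist'); cv2.imwrite('pics/w4.png',im[...,::-1]); 
np.savez('w4.npz',im=im,D=D,eef_pos=s['eef_pos'],orientation=s['orientation'])
print(s['eef_pos'],s['orientation'],s['t'],s['grip_width'])
sc,Ds=get_image('side'); np.savez('s4.npz',im=sc,D=Ds); 
c,Dc=get_image('scene'); np.savez('c4.npz',im=c,D=Dc)
r=lambda i:cv2.resize(i[150:250,260:420,::-1],(400,250),interpolation=cv2.INTER_CUBIC)
cv2.imwrite('pics/v4.png',np.vstack([np.hstack([r(sc),r(c)]),cv2.resize(im[...,::-1],(560,350)).repeat(1,0) if 0 else np.pad(cv2.resize(im[...,::-1],(560,350)),((0,0),(0,240),(0,0)))]))
E
```

```text
[0.41996991 0.08472174 0.24710572] [-8.55039555e-02 -3.14023681e+00 -5.70822976e-04] 7.4 0.2704744661366826
```

View pics/v4.png

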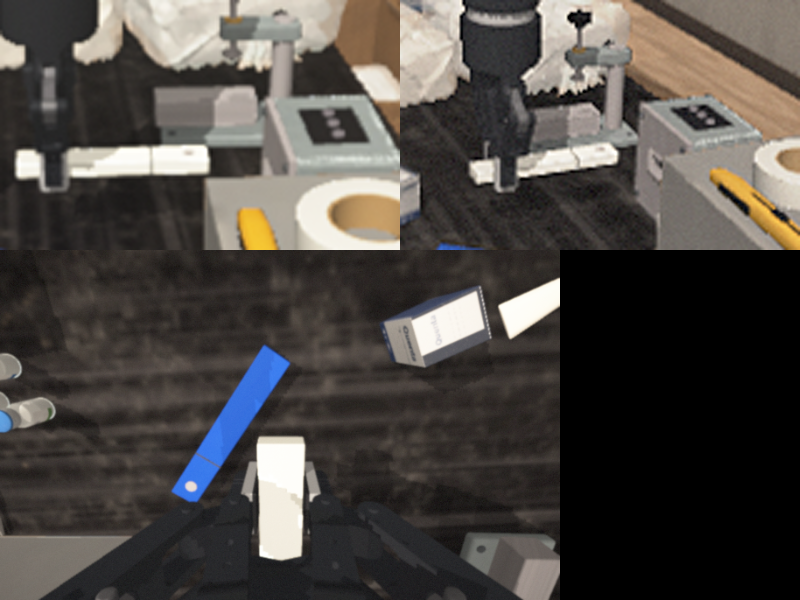

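The composite shows the bar held roughly level in front of the detector. In the side view it runs from (17,162) to (209,160), with the groove at (150,160). The gauge is empty and its plunger is up. Next I'll measure the bar's pose in the hand and the cabinet clearance.

```bash
python3 - <<'E'
from h import *
def rep(n,C,im,D):
    P=cloud(C,D); hsv=cv2.cvtColor(im,cv2.COLOR_RGB2HSV)
    m=((hsv[...,1]<45)&(hsv[...,2]>185)&(abs(P[...,1]-.08)<.03)&(abs(P[...,2]-.095)<.014)&(P[...,0]>.32)&(P[...,0]<.57)&(D>0)).astype(np.uint8)
    q=P[m>0]; print(n,len(q),q.min(0),q.max(0)); 
    t=q[q[:,2]>np.median(q[:,2])] if 0 else q
    return m,P
for n,f in [('side','s4'),('scene','c4')]:
    z=np.load(f+'.npz'); C=cam(n); m,P=rep(n,C,z['im'],z['D'])
    # bottom & top silhouette edges along columns
    v,u=np.nonzero(m); B=[];T=[]
    for c in np.unique(u):
        r=v[u==c]; B.append((c,r.max()+.5)); T.append((c,r.min()-.5))
    B=np.array(B);T=np.array(T)
    for nm,E,yo in [('near-bottom',B,.012*-1),('far-top',T,.012)]:
        X=[]
        for c,r in E[3:-3]:
            f_,cx,cy,A,c0=C; d=A@np.array([(c-cx)/f_,(r-cy)/f_,1]); nn=np.array([.054,1,0]); pl=.0847+.054*.42+yo
            k=(pl-nn@c0)/(nn@d); X.append(c0+k*d)
        X=np.array(X); 
        g=np.polyfit(X[:,0],X[:,2],1); e=X[:,2]-np.polyval(g,X[:,0]); K=abs(e)<1.5*np.std(e)+1e-4; g=np.polyfit(X[K,0],X[K,2],1)
        print(n,nm,'x',X[[0,-1],0],'slope deg',np.degrees(np.arctan(g[0])),'z at .42',np.polyval(g,.42),'z at tip',np.polyval(g,.543))
z=np.load('w4.npz'); C=cam('wrist',z); im,D=z['im'],z['D']; P=cloud(C,D); hsv=cv2.cvtColor(im,cv2.COLOR_RGB2HSV)
m=((hsv[...,1]<45)&(hsv[...,2]>190)).astype(np.uint8); m[:200]=0; m[:,:285]=0; m[:,355:]=0; v,u=np.nonzero(m)
q=P[m>0]; print('wrist top z med',np.median(q,0), 'min max row',v.min(),v.max()); mid=[]
for r in range(225,340,3):
    x=np.nonzero(m[r])[0]
    if len(x)>5: a,b=plane(C,x.min()-.5,r,.0985),plane(C,x.max()+.5,r,.0985); mid.append([*(a+b)[:2]/2,np.linalg.norm(a-b)])
mid=np.array(mid); print(mid[::6].round(4)); g=np.polyfit(mid[:,0],mid[:,1],1); print('yaw',np.degrees(np.arctan(g[0])),'y at .42',np.polyval(g,.42))
Q=P[220:345,290:350].reshape(-1,3); Q=Q[abs(Q[:,2]-.0985)<.01]; g=np.polyfit(Q[:,0],Q[:,2],1); print('depth pitch',np.degrees(np.arctan(g[0])),np.polyval(g,.42))
z=np.load('w2.npz'); P=cloud(cam('wrist',z),z['D']); k=(P[...,2]>.1)&(P[...,2]<.18)&(P[...,1]<.06)&(P[...,0]<.58)&(P[...,1]>-.2)&(z['D']>0); print('cabinet',P[k].min(0),np.percentile(P[k],99,axis=0))
E
```

```text
side 669 [0.39237121 0.06462977 0.08337859] [0.54129834 0.09843429 0.09844581]
side near-bottom x [0.39813511 0.53480643] slope deg -0.051757567805852694 z at .42 0.0851741833414088 z at tip 0.08506307249474832
side far-top x [0.39923045 0.53854688] slope deg 1.4915916878467272 z at .42 0.09354542306415017 z at tip 0.09674822852312383
scene 355 [0.38992424 0.0634384  0.08168727] [0.54152573 0.1034042  0.09544317]
scene near-bottom x [0.39108707 0.52831423] slope deg -0.3466891845256525 z at .42 0.08407008808518844 z at tip 0.08332582226852171
scene far-top x [0.39983692 0.53968466] slope deg -0.09180157563933244 z at .42 0.09359136193573472 z at tip 0.09339428627742104
wrist top z med [0.41945109 0.0846013  0.09494259] min max row 214 353
[[0.3911 0.0862 0.0227]
 [0.3994 0.0858 0.0232]
 [0.408  0.0853 0.0227]
 [0.417  0.0844 0.0312]
 [0.4264 0.0843 0.0219]
 [0.4362 0.0838 0.0233]
 [0.4463 0.0833 0.0228]]
yaw -3.0975002192907573 y at .42 0.08476016983241935
depth pitch -0.20513444284370494 0.0953133562763812
cabinet [ 0.51132264 -0.11179274  0.10001297] [ 0.57912794 -0.06001296  0.15309757]
```

The bar is level, with yaw −3.1° matching the window. Its centre is TCP z − 0.158, so the target is TCP z 0.223, and the tip is now at x≈0.542. I'll go down and close to the mouth.

>>> {"method": "drive_tool", "body": {
  "rows": [
    {"jaw": 1,"x": 0,"y": 0,"z": 0.012,"ax": 0,"ay": 0,"az": 0},
    {"jaw": 1,"x": -0.01,"y": 0,"z": 0.024,"ax": 0,"ay": 0,"az": 0},
    {"jaw": 1,"x": -0.02,"y": 0,"z": 0.024,"ax": 0,"ay": 0,"az": 0},
    {"jaw": 1,"x": -0.03,"y": 0,"z": 0.024,"ax": 0,"ay": 0,"az": 0},
    {"jaw": 1,"x": -0.035,"y": 0,"z": 0.024,"ax": 0,"ay": 0,"az": 0},
    {"jaw": 1,"x": -0.035,"y": 0,"z": 0.024,"ax": 0,"ay": 0,"az": 0},
    {"jaw": 1,"x": -0.035,"y": 0,"z": 0.024,"ax": 0,"ay": 0,"az": 0},
    {"jaw": 1,"x": -0.035,"y": 0,"z": 0.024,"ax": 0,"ay": 0,"az": 0}
  ]
}}

```text
t: 8.22
eef_pos: [0.4545, 0.0825, 0.2236]
orientation: [-0.085, -3.14, -0.0]
force: [0.2, 0.6, -0.8]
grip_width: 0.268
grasp_force: 50.5
```

```bash
python3 - <<'E'
from h import *
s=observe(); print(s['eef_pos'],s['force'],s['grasp_force'])
shift(s,[.455,.0829,.2230],-3.1)
c,Dc=get_image('scene'); sd,_=get_image('side')
a=cv2.resize(c[180:240,300:400,::-1],(800,480),interpolation=cv2.INTER_CUBIC)
cv2.imwrite('pics/v5.png',a)
for X in ([.5898,.0752,.065],[.577,.0765,.065]): print(proj(cam('scene'),X))
E
```

```text
[0.45450954 0.08253337 0.22358393] [ 0.16237717  0.57457766 -0.82976134] 50.50053119659424
shift mm [-0.5  0.4  0.6] turn [ 0.01 -0.01  0.  ]
(np.float64(362.16135868057097), np.float64(216.35372084241232))
(np.float64(357.63862455042914), np.float64(216.94737519756592))
```

View pics/v5.png

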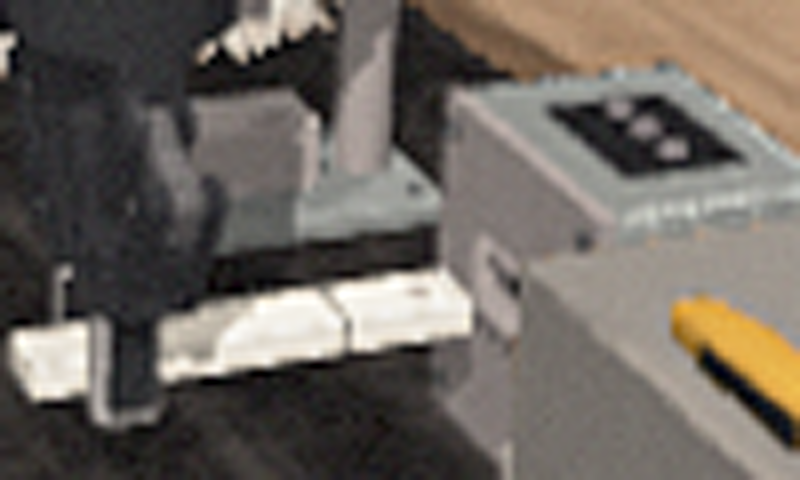

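The crop shows the bar tip at about (460,300) just short of the window mouth at (497,290), which agrees with the predicted pixels. I'll advance gently and watch the force.

>>> {"method": "drive_tool", "body": {
  "rows": [
    {"jaw": 1,"x": -0.004,"y": 0,"z": 0,"ax": 0,"ay": 0,"az": 0},
    {"jaw": 1,"x": -0.008,"y": 0,"z": 0.0,"ax": 0,"ay": 0,"az": 0},
    {"jaw": 1,"x": -0.011,"y": 0,"z": 0.0,"ax": 0,"ay": 0,"az": 0},
    {"jaw": 1,"x": -0.014,"y": 0,"z": 0.0,"ax": 0,"ay": 0,"az": 0},
    {"jaw": 1,"x": -0.016,"y": 0,"z": 0.0,"ax": 0,"ay": 0,"az": 0},
    {"jaw": 1,"x": -0.016,"y": 0,"z": 0.0,"ax": 0,"ay": 0,"az": 0}
  ]
}}

```text
t: 8.82
eef_pos: [0.4713, 0.0816, 0.2233]
orientation: [0.085, 3.14, 0.0]
force: [-0.9, -0.6, -1.3]
grip_width: 0.27
grasp_force: 50.5
```

>>> {"method": "drive_tool", "body": {
  "rows": [
    {"jaw": 1,"x": -0.001,"y": 0,"z": 0,"ax": 0,"ay": 0,"az": 0},
    {"jaw": 1,"x": -0.002,"y": 0,"z": 0.0,"ax": 0,"ay": 0,"az": 0},
    {"jaw": 1,"x": -0.002,"y": 0,"z": 0.0,"ax": 0,"ay": 0,"az": 0}
  ]
}}

```text
t: 9.07
eef_pos: [0.4728, 0.0815, 0.2233]
orientation: [0.085, 3.14, 0.0]
force: [-0.4, 0.9, -0.7]
grip_width: 0.268
grasp_force: 50.5
```

>>> {"method": "drive_tool", "body": {
  "rows": [
    {"jaw": 1,"x": -0.001,"y": 0,"z": 0,"ax": 0,"ay": 0,"az": 0},
    {"jaw": 1,"x": -0.002,"y": 0,"z": 0.0,"ax": 0,"ay": 0,"az": 0},
    {"jaw": 1,"x": -0.003,"y": 0,"z": 0.0,"ax": 0,"ay": 0,"az": 0},
    {"jaw": 1,"x": -0.003,"y": 0,"z": 0.0,"ax": 0,"ay": 0,"az": 0}
  ]
}}

```text
t: 9.4
eef_pos: [0.476, 0.0814, 0.2234]
orientation: [0.085, 3.14, 0.0]
force: [-0.4, -0.2, -1.2]
grip_width: 0.271
grasp_force: 50.5
```

>>> {"method": "drive_tool", "body": {
  "rows": [
    {"jaw": 1,"x": -0.001,"y": 0,"z": 0,"ax": 0,"ay": 0,"az": 0},
    {"jaw": 1,"x": -0.002,"y": 0,"z": 0.0,"ax": 0,"ay": 0,"az": 0},
    {"jaw": 1,"x": -0.003,"y": 0,"z": 0.0,"ax": 0,"ay": 0,"az": 0},
    {"jaw": 1,"x": -0.003,"y": 0,"z": 0.0,"ax": 0,"ay": 0,"az": 0}
  ]
}}

```text
t: 9.73
eef_pos: [0.479, 0.0812, 0.2234]
orientation: [0.085, 3.14, 0.0]
force: [-0.5, 0.4, -0.1]
grip_width: 0.271
grasp_force: 50.5
```

>>> {"method": "drive_tool", "body": {
  "rows": [
    {"jaw": 1,"x": -0.002,"y": 0,"z": 0,"ax": 0,"ay": 0,"az": 0},
    {"jaw": 1,"x": -0.004,"y": 0,"z": 0.0,"ax": 0,"ay": 0,"az": 0},
    {"jaw": 1,"x": -0.006,"y": 0,"z": 0.0,"ax": 0,"ay": 0,"az": 0},
    {"jaw": 1,"x": -0.008,"y": 0,"z": 0.0,"ax": 0,"ay": 0,"az": 0},
    {"jaw": 1,"x": -0.01,"y": 0,"z": 0.0,"ax": 0,"ay": 0,"az": 0},
    {"jaw": 1,"x": -0.01,"y": 0,"z": 0.0,"ax": 0,"ay": 0,"az": 0}
  ]
}}

```text
t: 10.23
eef_pos: [0.4893, 0.0807, 0.2234]
orientation: [0.085, 3.14, 0.0]
force: [0.1, -0.9, -2.0]
grip_width: 0.269
grasp_force: 50.5
```

>>> {"method": "drive_tool", "body": {
  "rows": [
    {"jaw": 1,"x": -0.002,"y": 0,"z": 0,"ax": 0,"ay": 0,"az": 0},
    {"jaw": 1,"x": -0.004,"y": 0,"z": 0.0,"ax": 0,"ay": 0,"az": 0},
    {"jaw": 1,"x": -0.006,"y": 0,"z": 0.0,"ax": 0,"ay": 0,"az": 0},
    {"jaw": 1,"x": -0.006,"y": 0,"z": 0.0,"ax": 0,"ay": 0,"az": 0}
  ]
}}

```text
t: 10.57
eef_pos: [0.4952, 0.0804, 0.2234]
orientation: [0.085, 3.14, 0.0]
force: [0.0, -0.6, -0.8]
grip_width: 0.265
grasp_force: 50.5
```

>>> {"method": "drive_tool", "body": {
  "rows": [
    {"jaw": 1,"x": -0.003,"y": 0,"z": 0,"ax": 0,"ay": 0,"az": 0},
    {"jaw": 1,"x": -0.006,"y": 0,"z": 0.0,"ax": 0,"ay": 0,"az": 0},
    {"jaw": 1,"x": -0.009,"y": 0,"z": 0.0,"ax": 0,"ay": 0,"az": 0},
    {"jaw": 1,"x": -0.012,"y": 0,"z": 0.0,"ax": 0,"ay": 0,"az": 0},
    {"jaw": 1,"x": -0.012,"y": 0,"z": 0.0,"ax": 0,"ay": 0,"az": 0}
  ]
}}

```text
t: 10.98
eef_pos: [0.5075, 0.0797, 0.2234]
orientation: [0.085, 3.14, 0.0]
force: [1.5, -0.1, -0.6]
grip_width: 0.275
grasp_force: 50.5
```

>>> {"method": "drive_tool", "body": {
  "rows": [
    {"jaw": 1,"x": -0.003,"y": 0,"z": 0,"ax": 0,"ay": 0,"az": 0},
    {"jaw": 1,"x": -0.006,"y": 0,"z": 0.0,"ax": 0,"ay": 0,"az": 0},
    {"jaw": 1,"x": -0.009,"y": 0,"z": 0.0,"ax": 0,"ay": 0,"az": 0},
    {"jaw": 1,"x": -0.01,"y": 0,"z": 0.0,"ax": 0,"ay": 0,"az": 0},
    {"jaw": 1,"x": -0.01,"y": 0,"z": 0.0,"ax": 0,"ay": 0,"az": 0},
    {"jaw": 1,"x": -0.01,"y": 0,"z": 0.0,"ax": 0,"ay": 0,"az": 0}
  ]
}}

```text
t: 11.48
eef_pos: [0.5167, 0.0791, 0.2233]
orientation: [-0.085, -3.14, -0.0]
force: [-0.5, 0.8, -1.0]
grip_width: 0.268
grasp_force: 50.5
```

```bash
python3 - <<'E'
from h import *
s=observe(); print(s['eef_pos'],s['force'],s['grasp_force'])
c,Dc=get_image('scene'); sd,_=get_image('side')
a=cv2.resize(c[175:235,300:400,::-1],(600,300),interpolation=cv2.INTER_CUBIC)
b=cv2.resize(sd[130:230,300:440,::-1],(600,300),interpolation=cv2.INTER_CUBIC)
cv2.imwrite('pics/v6.png',np.vstack([a,b]))
E
```

```text
[0.51669964 0.07914923 0.22330168] [-0.49320702  0.79817164 -0.98562255] 50.50079584121704
```

View pics/v6.png

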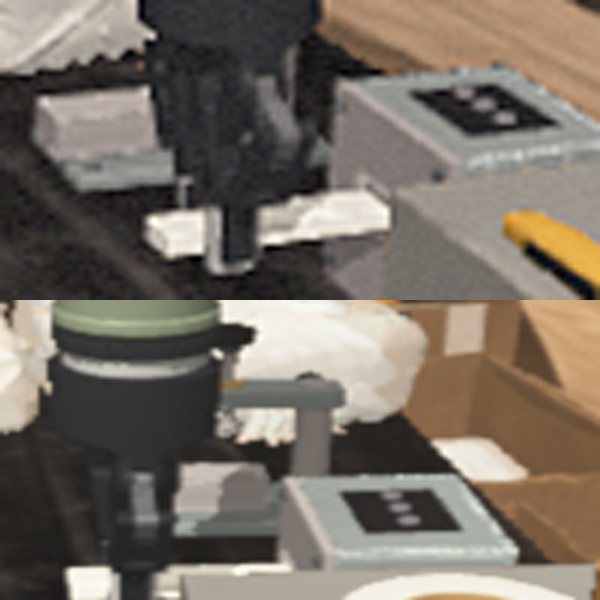

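The bar is inside the window with the groove at the mouth (scene crop (385,200)). The force is about 1 N and the plunger is up. I'm handing the job in.

```bash
python3 -c "
from cell import sign_off; print(sign_off())"
```

```text
the job is handed in; nothing more can be done
None
```

I handed the job in with the gauge check done and the bar held level in the detector window, its tip an estimated 44 mm past the guard face; the tool read about 1 N, and no verdict came back.

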